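# Open the eccentric specimen clamp

### The job

Free the round test block in the eccentric clamp: first swing the cam lever round until the low point of the cam faces the sliding jaw, then push the sliding jaw forward, away from the block, until it is fully home against the cam, and take your hand away. Do it all with light fingertip pushes, forcing and lifting nothing: the test block stays lying in its nest, the lever and jaw stay where you have set them, and the other things on the bench are left alone.

Things in the scene. Friction and masses are not known exactly. Their poses are not given: they have to be found in the camera images.
- clamp: Specimen clamp fixed to the bench: base plate 215 x 116 mm, 16 mm thick. Origin on the bench, x forward (the way the jaw opens), z up. In mm: fixed V jaw at x -92 to -62, top 43 high; test block at x -40; then the sliding jaw; vertical cam axis at x 51, y 0. Rails 27 high at y +-45 beside the jaw; lever stop pins 50 high at (33, 46) and (35, -47).
- cam (a joint): Angle (rad) of the cam plate, a steel disc 64 mm across turning 5 mm off-centre on the cam axis. Grows counter-clockwise from above. 0: high point against the jaw, lever to clamp -y; 1.57: lever to +x; 3.14: lever to +y, low point facing the jaw. Starts at 0 to 0.45, stops at -0.1 and 3.3, stays where left; 0.2 to 0.3 N m turns it.
- lever_knob (a point): Centre of the steel ball knob, 28 mm across, on the cam lever's end, 112 mm from the cam axis, 45 mm above the bench. The lever is a straight steel bar 14 mm wide, 40 to 51 mm above the bench, from the cam axis to the knob; it stands clear of the cam plate from 40 mm off the axis.
- jaw (a joint): Position of the sliding jaw in m: 0 touching the test block, growing forward (clamp +x) to 0.010, where its back is home against the cam's low point. It slides stiffly (about 3 N), has no spring and stays where it is left. The cam blocks it: free travel is 5 mm x (1 - cos(cam angle)).
- jaw_face (a point): Point on the middle of the sliding jaw's face towards the test block, 50 mm above the bench. The jaw is a steel block 76 mm wide, 62 mm high, 18 mm thick at the top; its face stands free above the test block from 31 to 62 mm above the bench.
- specimen_centre (a point): Centre of the round steel test block in the clamp, 60 mm across and 15 mm thick, lying loose on the base plate between the fixed V jaw and the sliding jaw; its top is 31 mm above the bench.
- spare_block_centre (a point): Centre of an identical spare test block lying on the bench beside the clamp, at its -y side. To be left alone.
- loupe_centre (a point): Centre of an aluminium magnifier, 38 mm across and 42 mm tall, standing on the bench at the clamp's +y side. To be left alone.
- bottle_centre (a point): Centre of a white wash bottle, 60 mm across and 150 mm tall, standing well to one side. To be left alone.
- case_centre (a point): Centre of a closed wooden case, 90 x 60 x 36 mm, lying well to the other side. To be left alone.
Mind the look-alikes: they are no part of the job. Leave any blue or yellow look-alike of the part that bears specimen_centre alone.

How it is judged (in metres and radians):
On the way, in this order (a step that is already met when the one before it is completed fails the run):
1. the cam is turned to its low point (value of joint cam above 2.85 rad), for 0.1 s.
2. the sliding jaw is pushed forward, home against the cam (value of joint jaw above 0.0085 m and value of joint cam above 2.85 rad), for 0.2 s.
At the end, for the whole second after the job is handed in: The cam stands at its low point (within about 0.3 rad: joint above 2.85), the sliding jaw is home against it (at least 8.5 of its 10 mm), and the test block lies flat in its nest, within about 11 mm along and 12 mm across of where it started (all of step 2 and z of specimen_centre in the frame of clamp below 0.027 m and x of specimen_centre in the frame of clamp between -0.044 and -0.029 m and y of specimen_centre in the frame of clamp between -0.012 and 0.012 m); the robot touches nothing.
It fails at once if the test block is lifted or tipped out of the clamp (height (world z) of specimen_centre above 0.034 m or distance of specimen_centre from where it was at the start of the episode above 0.025 m).
It fails at once if the lever, the jaw or the test block is forced or squeezed hard (over 60 N) (contact force between the fingers and cam above 60 N or contact force between the fingers and jaw above 60 N or contact force between the fingers and specimen above 60 N).
It fails at once if another thing on the bench is moved or lifted (over 25 mm) (distance of any of spare_block_centre, loupe_centre, bottle_centre, case_centre from where it was at the start of the episode above 0.025 m).
It also fails if it takes over 48 s, if anything falls off the work surface, if the arm or the gripper's body presses on something with over 40 N, if the wrist force passes 120 N, or if a joint passes its speed limit or range.

### The arm

A 6-joint arm with a two-finger parallel gripper is mounted at the origin on the work surface. World frame = base frame: x ahead of the robot, y to its left, z up, the work surface at z = 0. Lengths are in mm, angles in rad, forces in N, time in s.
With the tool pointing down it reaches from about 350 to 775 mm from the base axis. Payload 7.3 kg.
Tool frame: the origin (TCP) lies on the front face of the gripper's body, between the roots of the fingers; the fingertips stand 66 mm ahead of it and the grasp point (between the pads) lies 47 mm ahead of it (bot.tcp_to_grasp is the z of the grasp point in the tool frame, in mm); z points along the fingers, y is the direction in which the jaws open and shut (so a half turn about z gives the same grasp; the last joint's range is limited). The gripper opens to 92 mm and grips with 3 to 60 N. Pads are 19 mm wide; open, the fingers measure 130 mm over their backs; the gripper's body (75 mm by 190 mm) begins 47 mm behind the grasp point.
Start: joints at [1.002, 0.342, 1.524, -0, 1.275, -0.146], TCP at [215.401, 478.791, 292.241] pointing down, gripper open.
Joint ranges: [-2.53, 2.53], [-0.77, 2.02], [0.04, 2.7], [-1, 4.14], [0.28, 2.66], [-3.11, 3.11]. Speed limits (rad/s): [2.57, 2.57, 3.14, 3.14, 3.14, 3.14].

### API

Orientations are given as [roll, pitch, yaw] about the fixed x, y, z axes, in that order (R = Rz(yaw) Ry(pitch) Rx(roll)).
In Python, from plant import bot gives the robot as it stands.
- The arm moves only by the tool carry_out, never from a script. Its argument "deltas" is a list that holds one entry, the list of rows, each a list of 4 numbers: the shift along the tool's x, y, z in mm, then the turn about the tool's z in units of 5 degrees (1.0 is 5 degrees). A call has 1 to 20 rows; each row is the pose to reach, as a shift and turn from the pose commanded when the call began, along the tool's axes at that moment; what a row does not reach only later rows make up. A row lasts 1/10 s, in which the tool goes at most 50 mm and 8.59 degrees, less where a joint would pass 70% of its speed; a pose out of reach is approached as far as the arm can. A call with a gripper value outside its range is refused whole. "fingers" is the finger opening in mm, from 0 to 91.8, set as the call begins (left out, the last holds). The fingers move at their own pace and stop on an object; the grip force is fixed at half the most. Time passes only in rows, so rows that repeat a pose let the fingers close. It gives the time, the measured TCP pose, the force and the opening at its end, in the units of the state.
- bot.get_obs(): the state, without advancing time (a new reading comes with each control period).
- bot.capture(name): name is "scene" or "top"; returns (picture, depth): 384x512x3 uint8, blue, green, red; 384x512 float32, mm along the optical axis (not along the pixel's ray), 0 where there is no reading.
- bot.camera_model(name): a dict with "K" (3x3 intrinsics, pixels), "distortion" ([k1, k2, p1, p2, k3] as OpenCV has them; the pictures are not rectified), "camera_from_world" (4x4, takes a point from world to camera coordinates). Camera axes: x right, y down, z forward; pixel columns grow to the right and rows downward; lengths in mm; the calibration is good to about 2 mm. A picture is of the moment at which its call begins. camera_model takes no time and is no camera call.
- bot.close_job(): hands the job in, once; it reports no verdict.
The state is a dict: "time": time; "joint_positions": joint angles; "dq": joint speeds; "tau": joint torques, N m; "tool_pos": TCP position; "tcp_rot": TCP orientation; "contact_force": force on the tool from outside, world axes, zero at the start; "moment": the same for the moment, N m; "grip_width": finger opening in mm.
Only numpy, scipy, OpenCV 4.12 (cv2) and the standard library are available. Lean on these libraries where they do the work, as an engineer would, in place of code of your own. Each camera call takes 0.05 s, during which the arm holds its last target. There are 200 camera calls.

## Working session

There is one attempt and no reset: what is moved stays moved. The work goes in short steps, Python scripts to look and compute and a tool call to move; the robot and the scene stay as the last step left them, time stands still between calls to the robot, and variables do not carry over. Pictures are saved under pics/ and viewed, about 8 in all and at most 12, crops included, and the job is handed in when it is done.

Besides the shell and the picture viewer there is one more tool, called after "Call:" as name(argument=value, ...), one argument or row to a line, values as JSON. carry_out: Moves the arm, as the interface text tells. Its arguments: {"type":"object","properties":{"deltas":{"type":"array","items":{"type":"array","items":{"type":"array","items":{"type":"number"}}}},"fingers":{"type":"number"}},"required":["deltas"]}

```bash
mkdir -p pics
cat > h.py <<'E'
import numpy as np, cv2
from plant import bot
def world(name,uv,z=None,depth=None):
    m=bot.camera_model(name);K=np.array(m["K"]);D=np.array(m["distortion"]);T=np.linalg.inv(np.array(m["camera_from_world"]))
    uv=np.array(uv,float).reshape(-1,1,2)
    r=cv2.undistortPoints(uv,K,D).reshape(-1,2); r=np.c_[r,np.ones(len(r))]
    if depth is not None: return (r*np.asarray(depth).reshape(-1,1))@T[:3,:3].T+T[:3,3]
    d=r@T[:3,:3].T; o=T[:3,3]
    return o+d*((np.asarray(z)-o[2])/d[:,2])[:,None]
def pix(name,P):
    m=bot.camera_model(name);T=np.array(m["camera_from_world"])
    return cv2.projectPoints(np.array(P,float).reshape(-1,3),cv2.Rodrigues(T[:3,:3])[0],T[:3,3],np.array(m["K"]),np.array(m["distortion"]))[0].reshape(-1,2)
E
python3 - <<'E'
from h import *
for n in("top","scene"):
    p,d=bot.capture(n); cv2.imwrite(f"pics/{n}0.png",p); np.save(f"{n}0.npy",d)
    T=np.linalg.inv(np.array(bot.camera_model(n)["camera_from_world"]));print(n,T.round(2))
print(bot.get_obs())
E
```

```text
top [[ 1.00000e-02 -9.90000e-01  1.50000e-01  3.22920e+02]
 [-1.00000e+00 -1.00000e-02  0.00000e+00  7.30000e+00]
 [-0.00000e+00 -1.50000e-01 -9.90000e-01  1.02807e+03]
 [ 0.00000e+00  0.00000e+00  0.00000e+00  1.00000e+00]]
scene [[-5.80000e-01  5.00000e-01 -6.40000e-01  1.18325e+03]
 [ 8.20000e-01  3.50000e-01 -4.60000e-01  4.94060e+02]
 [-1.00000e-02 -7.90000e-01 -6.10000e-01  7.59700e+02]
 [ 0.00000e+00  0.00000e+00  0.00000e+00  1.00000e+00]]
{'time': 0.1, 'joint_positions': array([ 1.00198436e+00,  3.42624097e-01,  1.52491032e+00, -2.63065758e-05,
        1.27537033e+00, -1.45975844e-01]), 'dq': array([-0.00073231, -0.00081841, -0.00286754,  0.00062077,  0.00141357,
        0.00075825]), 'tau': array([ 3.23418108e-04, -4.32006276e+01, -2.44691116e+01,  7.17473100e-02,
        5.26838447e-02, -5.04129730e-05]), 'tool_pos': array([215.26272802, 478.54876253, 291.63331875]), 'tcp_rot': array([-3.14029086e+00, -1.65964601e-04,  2.71876410e+00]), 'contact_force': array([-0.56990058, -0.47708215, -0.19284587]), 'moment': array([0.06504061, 0.00736556, 0.00340225]), 'grip_width': 91.75729241310317}
```

View pics/top0.png

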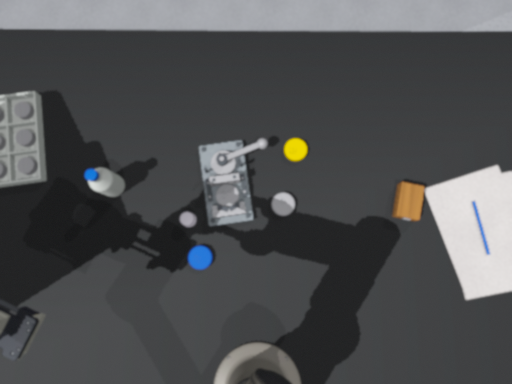

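View pics/scene0.png

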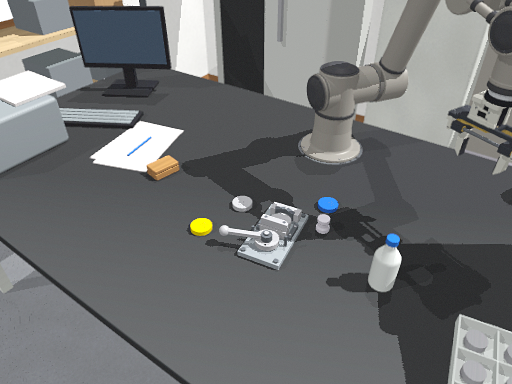

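Top view: the clamp is at about (226,183), with the cam hub at (222,158), the knob at (263,144) and the grey test block at (228,195). The spare is at (283,204), the loupe at (188,219), and the blue (200,257) and yellow (296,149) discs are decoys. The specimen is the grey disc between the clamp jaws. I'll confirm it in an enlarged crop.

Run:
```python
from h import *
p=cv2.imread("pics/top0.png")[125:245,180:300]; q=cv2.imread("pics/scene0.png")[190:275,190:350]
a=cv2.resize(p,(600,600),interpolation=cv2.INTER_CUBIC); cv2.imwrite("pics/top0c.png",a)
cv2.imwrite("pics/scene0c.png",cv2.resize(q,(800,425),interpolation=cv2.INTER_CUBIC))
```

```text
(no output)
```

View pics/top0c.png

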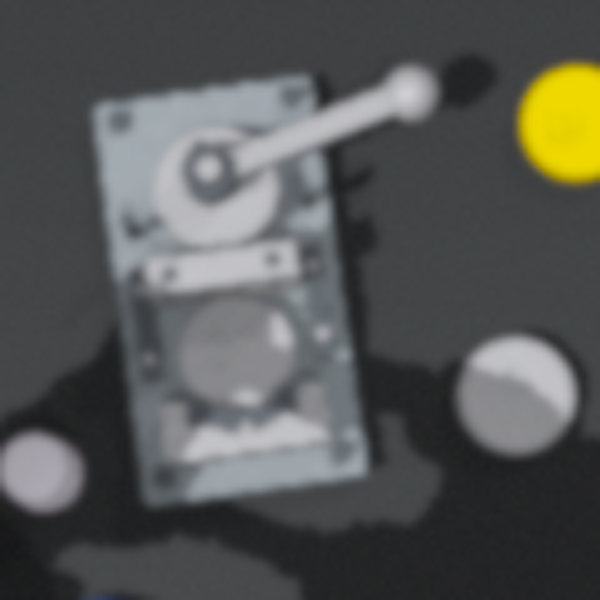

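View pics/scene0c.png

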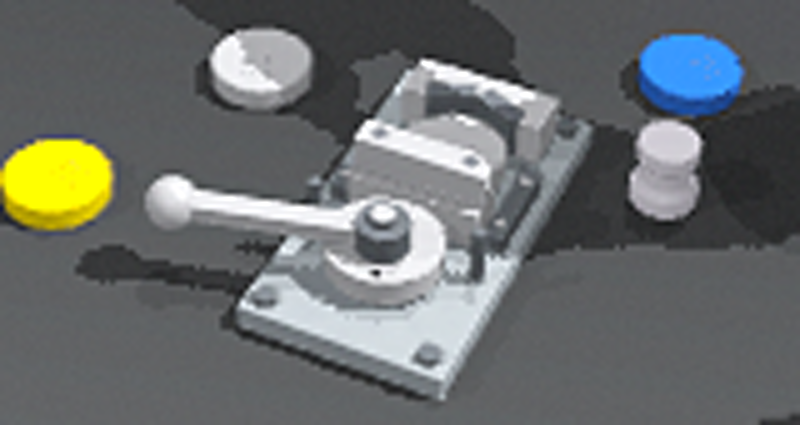

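The crop confirms it: the grey disc at crop (240,350) is the specimen, nested between the V jaw and the sliding jaw. The lever points from the hub (210,168) to the knob (412,92).

```bash
cat >> h.py <<'E'
def crop(uv): return (np.array(uv,float)+.5)/5-.5+np.array([180,125])
E
python3 - <<'E'
from h import *
from scipy.optimize import least_squares
c=world("top",crop([(95,103),(315,73),(370,470),(148,505)]),16)
print(c.round(1))
L=np.array([(107.5,58),(107.5,-58),(-107.5,-58),(-107.5,58)])
def f(p):
    R=np.array([[np.cos(p[2]),-np.sin(p[2])],[np.sin(p[2]),np.cos(p[2])]]);return (L@R.T+p[:2]-c[:,:2]).ravel()
s=least_squares(f,[500,50,0]);x,y,t=s.x;print(s.x,s.fun.round(1))
R=np.array([[np.cos(t),-np.sin(t)],[np.sin(t),np.cos(t)]])
k=world("top",crop([(412,92)]),45)[0];h=R.T@(k[:2]-s.x[:2]);print("knob",k,h, "angle",np.arctan2(h[1],h[0]-51)+np.pi/2,np.hypot(h[0]-51,h[1]))
d=np.load("top0.npy");u=crop([(240,350),(220,265)]);dd=[d[int(round(v)),int(round(a))] for a,v in u]
w=world("top",u,depth=dd);print("spec,jaw",w,(w[:,:2]-s.x[:2])@R)
for n,uv in(("loupe",(43,460)),("spare",(517,395)),("yellow",(578,123))):
    q=world("top",crop([uv]),40 if n=="loupe" else 15)[0];print(n,q,R.T@(q[:2]-s.x[:2]))
E
```

```text
[[609.3 158.4  16. ]
 [626.6  41.6  16. ]
 [414.7  10.7  16. ]
 [395.9 125.   16. ]]
[5.11606090e+02 8.39221532e+01 1.51342634e-01] [-0.1 -0.9  0.   1.2 -0.7 -0.3  0.7  0.1]
knob [608.0699157  -9.618568   45.       ] [  81.25848165 -107.01493054] angle 0.27555703912993024 111.21048093407516
spec,jaw [[474.63702501  77.89830711  31.33339717]
 [512.76584875  86.41222912  63.10737465]] [[-37.45468028  -0.38132922]
 [  1.52191987   2.28676153]]
loupe [416.45377376 175.72202285  40.        ] [-80.22442377 105.09624722]
spare [454.47100655 -65.4369643   15.        ] [ -79.00021375 -139.03787244]
yellow [600.36980085 -98.38469035  15.        ] [  60.2635089  -193.60550373]
```

Clamp origin is about (512, 84), yaw 0.151, and the cam starts at about 0.28 rad. The plan is to close the fingers, put them on the jaw side of the lever at about 79 mm radius, and sweep a circle around the cam axis.

Call:
carry_out(
  deltas=[
    [[-518,-281,0,26.3],[-518,-281,0,26.3],[-518,-281,0,26.3],[-518,-281,0,26.3],[-518,-281,0,26.3],[-518,-281,0,26.3],[-518,-281,0,26.3],[-518,-281,0,26.3],[-518,-281,0,26.3],[-518,-281,0,26.3],[-518,-281,0,26.3],[-518,-281,0,26.3],[-518,-281,0,26.3],[-518,-281,0,26.3],[-518,-281,0,26.3],[-518,-281,0,26.3],[-518,-281,40,26.3],[-518,-281,80,26.3],[-518,-281,100,26.3],[-518,-281,100,26.3]],
  ],
  fingers=0,
)

```text
time: 2.1
tool_pos: [570.6, 10.2, 188.7]
tcp_rot: [-3.138, 0.006, 0.424]
contact_force: [-0.5, -0.7, 0.4]
grip_width: 0.3
```

```bash
cat >> h.py <<'E'
O=np.array([511.6,83.9]);Y=0.1513
def C2W(p): c,s=np.cos(Y),np.sin(Y); return np.array([[c,-s],[s,c]])@np.array(p,float)+O
def W2C(p): c,s=np.cos(Y),np.sin(Y); return np.array([[c,s],[-s,c]])@(np.array(p[:2],float)-O)
def delta(pc,z,yaw,o=None):
    "clamp xy, TCP world z, world yaw -> tool deltas from the measured pose"
    o=o or bot.get_obs();t=o["tool_pos"];y0=o["tcp_rot"][2];w=C2W(pc)-t[:2]
    d=(y0-yaw+np.pi)%(2*np.pi)-np.pi
    return [round(float(v),1) for v in (w@[np.cos(y0),np.sin(y0)],w@[np.sin(y0),-np.cos(y0)],t[2]-z,np.degrees(d)/5)]
def arc(a,r=79,off=16.5): # tool clamp xy when lever at cam angle a
    return np.array([51,0])+r*np.array([np.sin(a),-np.cos(a)])-off*np.array([np.cos(a),np.sin(a)])
E
python3 - <<'E'
from h import *
o=bot.get_obs();print(o["time"],o["tool_pos"],o["tcp_rot"],o["contact_force"],o["grip_width"],W2C(o["tool_pos"]),delta(arc(.276,off=24.5),102,Y+.276))
p,d=bot.capture("top");q,_=bot.capture("scene")
a=cv2.resize(p[110:230,180:300],(400,400),interpolation=cv2.INTER_CUBIC);b=cv2.resize(q[190:290,190:290],(400,400),interpolation=cv2.INTER_CUBIC)
cv2.imwrite("pics/v1.png",np.hstack([a,b]))
E
```

```text
2.1 [570.61832496  10.18939112 188.68810889] [-3.13760577  0.00648716  0.42367783] [-0.48659854 -0.68144253  0.39747431] 0.33253996736928426 [ 47.23418382 -81.76397998] [1.4, 1.4, 86.7, -0.0]
```

View pics/v1.png

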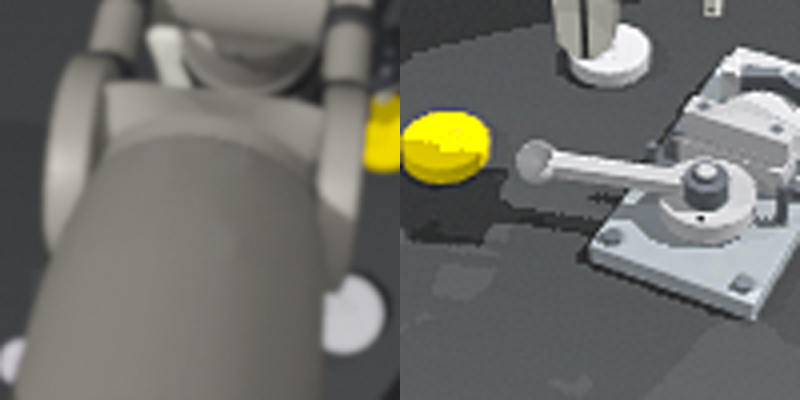

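The top camera is now blocked by the arm. The scene camera (right half) shows the fingers above and on the jaw side of the lever, which is clear. I'll descend and settle.

Call:
carry_out(
  deltas=[
    [[0,0,30,0],[0,0,60,0],[0,0,80,0],[0,0,88,0],[0,0,88,0],[0,0,88,0]],
  ],
)

```text
time: 2.8
tool_pos: [573.5, 9.9, 105.9]
tcp_rot: [3.14, -0.003, 0.424]
contact_force: [0.1, 0.0, -0.3]
grip_width: 0.4
```

Run:
```python
from h import *
o=bot.get_obs();print(o["time"],o["tool_pos"],o["tcp_rot"],o["contact_force"],W2C(o["tool_pos"]))
for a in np.arange(.276,2.2,.1): print(delta(arc(a),102,Y+a,o))
p,d=bot.capture("scene")
cv2.imwrite("pics/v2.png",cv2.resize(p[170:270,180:320],(700,500),interpolation=cv2.INTER_CUBIC))
```

```text
2.8 [573.54547424   9.9027339  105.87878995] [ 3.14017098e+00 -2.55576168e-03  4.23698985e-01] [ 0.05750547  0.0341845  -0.33741995] [ 50.08468731 -82.48855233]
[6.9, -0.1, 3.9, -0.0]
[14.8, 1.1, 3.9, -1.2]
[22.9, 1.5, 3.9, -2.3]
[30.9, 1.1, 3.9, -3.5]
[38.9, -0.1, 3.9, -4.6]
[46.7, -2.0, 3.9, -5.8]
[54.3, -4.8, 3.9, -6.9]
[61.6, -8.3, 3.9, -8.1]
[68.5, -12.5, 3.9, -9.2]
[74.9, -17.4, 3.9, -10.4]
[80.8, -22.8, 3.9, -11.5]
[86.2, -28.9, 3.9, -12.6]
[90.9, -35.4, 3.9, -13.8]
[94.9, -42.4, 3.9, -14.9]
[98.2, -49.8, 3.9, -16.1]
[100.8, -57.4, 3.9, -17.2]
[102.6, -65.3, 3.9, -18.4]
[103.6, -73.3, 3.9, -19.5]
[103.8, -81.4, 3.9, -20.7]
[103.1, -89.4, 3.9, -21.8]
```

View pics/v2.png

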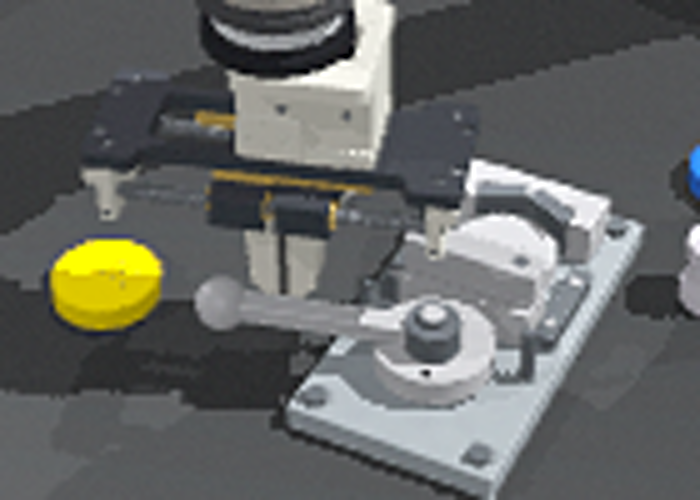

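The fingers are in place between the lever and the jaw. But the gripper has feet hanging at its ends; the right one, at about (435,255) in the crop, would pass over the cam hub nut. I'll check its height first.

Run:
```python
from h import *
f=lambda P:((pix("scene",P)-[180,170]+.5)*5-.5).round(0)
t=np.array([573.5,9.9]);ty=np.array([np.sin(.4237),-np.cos(.4237)])
for s in(-80,-88,80,88):
    print(s,[(z,f([*(t+s*ty),z])[0].tolist()) for z in(80,90,100,106,120)])
print("tip",f([*t,40]),f([*t,106]))
c=C2W([51,0]);print("hub",[(z,f([*c,z])[0].tolist()) for z in(50,60,70)])
d=bot.capture("scene")[1]
def dep(u,v):
    x,y=int(round(180+u/5)),int(round(170+v/5));w=world("scene",[(x,y)],depth=[d[y,x]])[0];return w.round(0)
for uv in((435,250),(437,235),(432,312),(107,208),(108,195),(436,215),(285,215),(440,308)): print(uv,dep(*uv))
```

```text
-80 [(80, [442.0, 252.0]), (90, [442.0, 237.0]), (100, [442.0, 222.0]), (106, [443.0, 213.0]), (120, [443.0, 192.0])]
-88 [(80, [457.0, 254.0]), (90, [458.0, 239.0]), (100, [458.0, 224.0]), (106, [458.0, 215.0]), (120, [459.0, 194.0])]
80 [(80, [140.0, 215.0]), (90, [139.0, 200.0]), (100, [138.0, 186.0]), (106, [137.0, 177.0]), (120, [134.0, 156.0])]
88 [(80, [126.0, 213.0]), (90, [124.0, 199.0]), (100, [123.0, 184.0]), (106, [122.0, 175.0]), (120, [119.0, 154.0])]
tip [[292. 290.]] [[288. 195.]]
hub [(50, [432.0, 325.0]), (60, [432.0, 311.0]), (70, [433.0, 296.0])]
(435, 250) [573. 101. 113.]
(437, 235) [574. 101. 123.]
(432, 312) [564.  93.  61.]
(107, 208) [643. -51. 114.]
(108, 195) [639. -49. 122.]
(436, 215) [574. 101. 136.]
(285, 215) [603.  32. 123.]
(440, 308) [560.  96.  59.]
```

The feet sit at z ≥ 113 mm and the hub top is at 61 mm, so they clear. Now I'll lower the last 4 mm and start the sweep.

Call:
carry_out(
  deltas=[
    [[0,0,4,0],[0,0,4,0],[3,0,4,0],[6,0,4,0],[9,0.5,4,-0.4],[12,1,4,-0.8],[14.8,1,4,-1.2],[18.8,1.4,4,-1.8],[22.9,1.5,4,-2.3],[26.9,1.4,4,-2.9],[30.9,1,4,-3.5],[34.9,0.6,4,-4],[38.9,0,4,-4.6],[42.8,-1,4,-5.2],[46.7,-2,4,-5.8],[50.5,-3.4,4,-6.4],[54.3,-4.8,4,-6.9],[58,-6.5,4,-7.5],[61.6,-8.3,4,-8.1]],
  ],
)

```text
time: 4.8
tool_pos: [625.8, 42.4, 100.2]
tcp_rot: [3.141, 0.001, 1.133]
contact_force: [0.2, -3.0, 0.4]
grip_width: 0.2
```

Run:
```python
from h import *
o=bot.get_obs();print(o["time"],o["tool_pos"],o["tcp_rot"],o["contact_force"],o["moment"],W2C(o["tool_pos"]))
c=W2C(o["tool_pos"])-[51,0];print("r",np.hypot(*c))
for a in np.arange(1.0,2.95,.1): print(delta(arc(a),101,Y+a,o))
p,d=bot.capture("scene")
cv2.imwrite("pics/v3.png",cv2.resize(p[170:290,180:320],(700,600),interpolation=cv2.INTER_CUBIC))
```

```text
4.8 [625.78768019  42.36464814 100.2380687 ] [3.14068135e+00 6.53086964e-04 1.13256896e+00] [ 0.15389752 -2.97747166  0.43275653] [-0.65683738  0.04049499 -0.07592491] [106.62284724 -58.27160721]
r 80.55731712411146
[2.5, 0.7, -0.8, -0.2]
[10.5, 1.8, -0.8, -1.4]
[18.5, 2.1, -0.8, -2.5]
[26.6, 1.6, -0.8, -3.7]
[34.6, 0.3, -0.8, -4.8]
[42.3, -1.8, -0.8, -5.9]
[49.9, -4.7, -0.8, -7.1]
[57.1, -8.3, -0.8, -8.2]
[63.9, -12.6, -0.8, -9.4]
[70.3, -17.6, -0.8, -10.5]
[76.1, -23.2, -0.8, -11.7]
[81.4, -29.3, -0.8, -12.8]
[86.0, -35.9, -0.8, -14.0]
[89.9, -42.9, -0.8, -15.1]
[93.1, -50.4, -0.8, -16.3]
[95.5, -58.0, -0.8, -17.4]
[97.2, -65.9, -0.8, -18.5]
[98.1, -74.0, -0.8, -19.7]
[98.1, -82.0, -0.8, -20.8]
[97.4, -90.1, -0.8, -22.0]
```

View pics/v3.png

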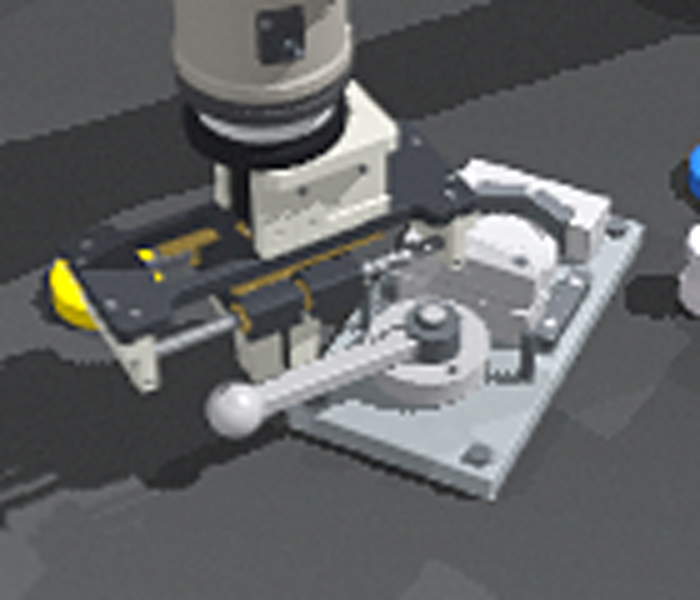

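The lever is following at about 0.98 rad with a 3 N push. Continuing the sweep.

Call:
carry_out(
  deltas=[
    [[5,1,0,-0.8],[10.5,1.8,0,-1.4],[18.5,2,0,-2.5],[26.6,1.6,0,-3.7],[34.6,0.3,0,-4.8],[42.3,-1.8,0,-5.9],[49.9,-4.7,0,-7.1],[57.1,-8.3,0,-8.2],[63.9,-12.6,0,-9.4],[70.3,-17.6,0,-10.5],[76.1,-23.2,0,-11.7],[81.4,-29.3,0,-12.8],[86,-35.9,0,-14],[89.9,-42.9,0,-15.1],[93.1,-50.4,0,-16.3],[95.5,-58,0,-17.4],[97.2,-65.9,0,-18.5],[98.1,-74,0,-19.7],[98.1,-74,0,-19.7],[98.1,-74,0,-19.7]],
  ],
)

```text
time: 6.85
tool_pos: [600.2, 163.3, 100.4]
tcp_rot: [3.141, -0.0, 2.847]
contact_force: [-1.2, 0.2, 0.4]
grip_width: 0.5
```

Run:
```python
from h import *
o=bot.get_obs();print(o["time"],o["tool_pos"],o["tcp_rot"],o["contact_force"],o["moment"],W2C(o["tool_pos"]))
c=W2C(o["tool_pos"])-[51,0];print("r",np.hypot(*c),"a est",np.arctan2(c[1],c[0])+np.pi/2+np.arcsin(16.5/np.hypot(*c)))
for a in np.arange(2.7,3.21,.05): print(round(a,2),delta(arc(a),101,Y+a,o))
p,d=bot.capture("scene")
cv2.imwrite("pics/v4.png",cv2.resize(p[170:290,200:340],(700,600),interpolation=cv2.INTER_CUBIC))
```

```text
6.85 [600.1857778  163.29546341 100.352645  ] [ 3.14146696e+00 -1.12921016e-04  2.84670431e+00] [-1.24535602  0.244533    0.37983934] [ 0.02543078 -0.06127353 -0.01759411] [99.54052632 65.13649713]
r 81.23389658348592 a est 2.7057030656577874
2.7 [-0.5, -0.6, -0.6, -0.1]
2.75 [3.5, 0.1, -0.6, -0.6]
2.8 [7.5, 0.6, -0.6, -1.2]
2.85 [11.5, 0.9, -0.6, -1.8]
2.9 [15.6, 1.0, -0.6, -2.3]
2.95 [19.6, 0.9, -0.6, -2.9]
3.0 [23.6, 0.6, -0.6, -3.5]
3.05 [27.6, 0.1, -0.6, -4.1]
3.1 [31.6, -0.6, -0.6, -4.6]
3.15 [35.5, -1.5, -0.6, -5.2]
3.2 [39.4, -2.6, -0.6, -5.8]
```

View pics/v4.png

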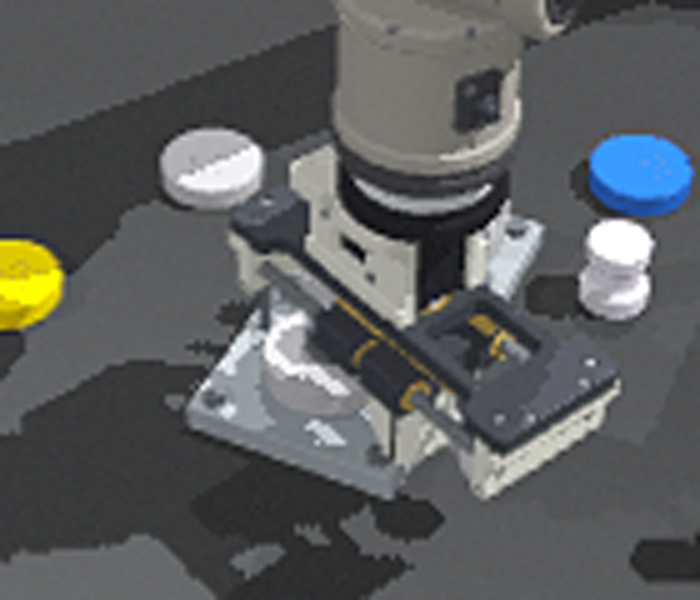

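The gripper hides the lever, but nothing looks wrong. I'll finish the sweep slowly to about 3.13 rad.

Call:
carry_out(
  deltas=[
    [[3.5,0,0,-0.6],[7.5,0.6,0,-1.2],[11.5,0.9,0,-1.8],[15.6,1,0,-2.3],[19.6,0.9,0,-2.9],[23.6,0.6,0,-3.5],[27.6,0,0,-4.1],[31.6,-0.6,0,-4.6],[34,-1.2,0,-5]],
  ],
)

```text
time: 7.8
tool_pos: [568.1, 172.1, 100.5]
tcp_rot: [3.141, 0.002, -2.998]
contact_force: [4.5, 2.9, -1.7]
grip_width: 0.1
```

Run:
```python
from h import *
o=bot.get_obs();print(o["time"],o["tool_pos"],o["tcp_rot"],o["contact_force"],W2C(o["tool_pos"]))
c=W2C(o["tool_pos"])-[51,0];print("r",np.hypot(*c),"a est",np.arctan2(c[1],c[0])+np.pi/2+np.arcsin(16.5/np.hypot(*c)))
print("back",delta(W2C(o["tool_pos"])+[15,0],200,Y+np.pi,o),"over jaw pocket",delta([-28,0],160,Y+np.pi,o))
```

```text
7.8 [568.10449951 172.11884912 100.45177926] [ 3.14084710e+00  2.43903867e-03 -2.99816578e+00] [ 4.46094291  2.93606736 -1.69254131] [69.15563619 78.69448385]
r 80.76167973412966 a est 3.1206031481265977
back [-15.0, 0.1, -99.5, -0.1] over jaw pocket [96.5, -79.5, -59.5, -0.1]
```

Contact is light at 5 N and the estimated cam angle is 3.12. I'll back off, rise, move over the pocket and look.

Call:
carry_out(
  deltas=[
    [[-8,0,0,0],[-15,0,0,0],[-15,0,0,0],[-15,0,-30,0],[-15,0,-65,0],[-15,0,-100,0],[-15,0,-100,0],[20,-25,-100,0],[55,-50,-100,0],[90,-79.5,-100,0],[97,-79.5,-100,0],[97,-79.5,-100,0],[97,-79.5,-100,0]],
  ],
)

```text
time: 9.1
tool_pos: [483.6, 79.5, 200.3]
tcp_rot: [3.141, 0.001, -2.998]
contact_force: [-0.2, 0.5, -0.5]
grip_width: 0.1
```

Run:
```python
from h import *
o=bot.get_obs();print(o["time"],o["tool_pos"],o["tcp_rot"],o["contact_force"],W2C(o["tool_pos"]))
p,d=bot.capture("scene");np.save("s5.npy",d)
cv2.imwrite("pics/v5.png",cv2.resize(p[170:290,200:340],(700,600),interpolation=cv2.INTER_CUBIC))
print("descend",delta([-28,0],107,Y+np.pi,o))
```

```text
9.1 [483.56139287  79.53944447 200.2705675 ] [ 3.14141209e+00  1.09760319e-03 -2.99754431e+00] [-0.24126695  0.49137542 -0.54542114] [-28.37553112  -0.08466599]
descend [-0.4, 0.1, 93.3, -0.1]
```

View pics/v5.png

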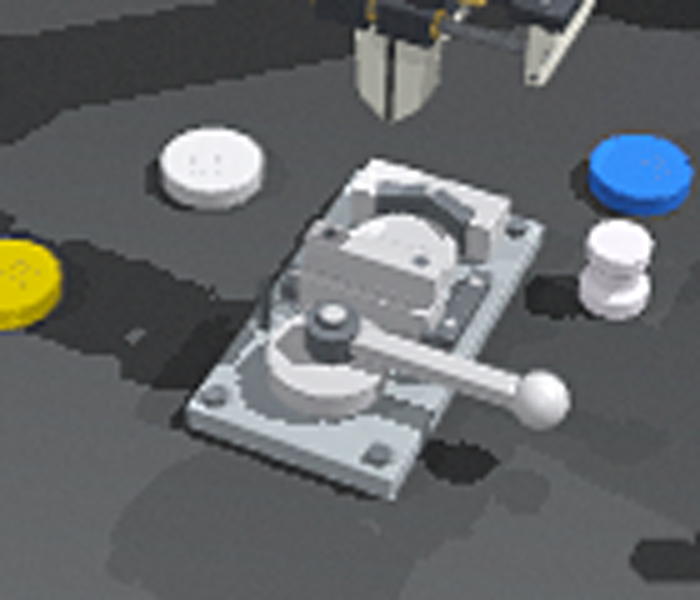

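The lever now points to clamp +y, with the knob at crop (542,398) and the block in its nest at (400,245). I'll check the cam angle and face position numerically.

Run:
```python
from h import *
s=lambda uv:(np.array(uv,float)+.5)/5-.5+[200,170]
k=W2C(world("scene",[s((542,398))],45)[0]);print("knob",k,np.arctan2(k[1],k[0]-51)+np.pi/2, np.hypot(k[0]-51,k[1]))
h=W2C(world("scene",[s((335,315))],61)[0]);print("hub",h,"rel angle",np.arctan2(*(k-h)[::-1])+np.pi/2)
# jaw top: back-left/right and front-left corners, z 62
for n,uv in(("jaw back edge L",(303,247)),("jaw back R",(440,280)),("jaw face edge R",(450,262)),("jaw face edge L",(318,222))): print(n,W2C(world("scene",[s(uv)],62)[0]))
```

```text
knob [ 47.96525034 113.26819397] 3.168378847563087 113.3088410961256
hub [54.31117566  2.99915982] rel angle 3.199078723723609
jaw back edge L [ 15.6768573  -33.54689399]
jaw back R [ 7.80061946 41.158025  ]
jaw face edge R [-7.30682912 40.52668933]
jaw face edge L [ -5.96870166 -35.03685874]
```

The cam is at about 3.15 to 3.2 rad. Descending into the pocket, with tips about 9 mm above the block.

Call:
carry_out(
  deltas=[
    [[0,0,40,0],[0,0,75,0],[0,0,88,0],[0,0,94,0],[0,0,94,0],[0,0,94,0],[-3,0,94,0],[-6,0,94,0],[-8,0,94,0],[-10,0,94,0],[-10,0,94,0]],
  ],
)

```text
time: 10.25
tool_pos: [492.4, 80.6, 106.3]
tcp_rot: [3.141, -0.0, -2.997]
contact_force: [-1.0, 0.2, 1.4]
grip_width: 0.5
```

Run:
```python
from h import *
o=bot.get_obs();print(o["time"],o["tool_pos"],o["contact_force"],W2C(o["tool_pos"]))
```

```text
10.25 [492.4120129   80.62969553 106.28543122] [-0.95864341  0.20910543  1.43840149] [-19.46169445  -0.34086561]
```

Call:
carry_out(
  deltas=[
    [[-1,0,0,0],[-2,0,0,0],[-3,0,0,0],[-4,0,0,0],[-5,0,0,0],[-5,0,0,0],[-5,0,0,0]],
  ],
)

```text
time: 10.95
tool_pos: [497.6, 81.4, 106.2]
tcp_rot: [3.141, 0.0, -2.997]
contact_force: [-1.6, -0.2, -0.0]
grip_width: 0.0
```

Call:
carry_out(
  deltas=[
    [[-0.7,0,0,0],[-1.4,0,0,0],[-2,0,0,0],[-3,0,0,0],[-3,0,0,0]],
  ],
)

```text
time: 11.45
tool_pos: [500.5, 81.8, 106.1]
tcp_rot: [3.141, 0.0, -2.997]
contact_force: [-2.7, 0.1, -1.0]
grip_width: 0.6
```

Call:
carry_out(
  deltas=[
    [[-0.5,0,0,0],[-1,0,0,0],[-1.5,0,0,0],[-2,0,0,0],[-2,0,0,0]],
  ],
)

```text
time: 11.95
tool_pos: [501.6, 82.0, 106.1]
tcp_rot: [3.141, -0.002, -2.997]
contact_force: [-5.7, -0.5, 2.2]
grip_width: 0.4
```

Call:
carry_out(
  deltas=[
    [[-0.5,0,0,0],[-1,0,0,0],[-1,0,0,0]],
  ],
)

```text
time: 12.25
tool_pos: [501.8, 82.0, 106.1]
tcp_rot: [3.141, -0.004, -2.997]
contact_force: [-10.2, -1.4, 4.9]
grip_width: 0.6
```

Call:
carry_out(
  deltas=[
    [[-0.5,0,0,0],[-1,0,0,0],[-1,0,0,0]],
  ],
)

```text
time: 12.55
tool_pos: [502.0, 82.1, 106.1]
tcp_rot: [3.141, -0.006, -2.997]
contact_force: [-11.6, -2.5, 8.3]
grip_width: 0.5
```

The jaw stopped advancing at clamp x ≈ -9.7, about 10 mm past first contact, and the force rose to about 12 N, so it is home. I'll retract and look.

Call:
carry_out(
  deltas=[
    [[4,0,0,0],[9,0,0,0],[15,0,0,0],[15,0,0,0],[15,0,0,0],[15,0,-40,0],[15,0,-80,0],[15,0,-120,0],[15,0,-150,0],[60,0,-150,0],[100,0,-150,0],[100,0,-150,0],[100,0,-150,0]],
  ],
)

```text
time: 13.85
tool_pos: [405.7, 67.9, 256.8]
tcp_rot: [-3.141, 0.002, -2.997]
contact_force: [0.9, -0.8, 0.3]
grip_width: 0.6
```

Run:
```python
from h import *
o=bot.get_obs();print(o["time"],o["tool_pos"],o["contact_force"])
p,d=bot.capture("scene")
cv2.imwrite("pics/v6.png",cv2.resize(p[170:290,200:340],(700,600),interpolation=cv2.INTER_CUBIC))
```

```text
13.85 [405.71147293  67.90335403 256.83705156] [ 0.91652554 -0.75963858  0.33967438]
```

View pics/v6.png

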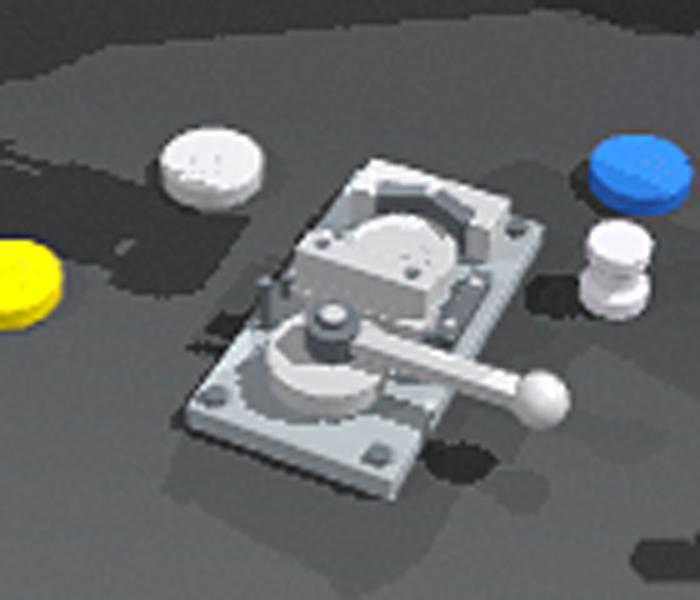

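The jaw has moved: its screws went from (332,234) and (421,262) to (322,243) and (412,272). The knob is still at (542,398) and the block is still nested. I'll measure the jaw shift.

Run:
```python
from h import *
a=cv2.cvtColor(cv2.imread("pics/v5.png"),cv2.COLOR_BGR2GRAY);b=cv2.cvtColor(cv2.imread("pics/v6.png"),cv2.COLOR_BGR2GRAY)
s=lambda uv:(np.array(uv,float)+.5)/5-.5+[200,170]
for u,v in((332,234),(421,262)):
    t=a[v-11:v+12,u-14:u+15];m=cv2.matchTemplate(b[v-30:v+40,u-40:u+40],t,cv2.TM_CCOEFF_NORMED)
    _,sc,_,(x,y)=cv2.minMaxLoc(m);n=(u-40+x+14,v-30+y+11)
    print(n,sc,W2C(world("scene",[s(n)],62)[0])-W2C(world("scene",[s((u,v))],62)[0]))
```

```text
(323, 244) 0.6727569103240967 [ 9.3332338  -0.89054552]
(412, 274) 0.9548838138580322 [10.59111246 -0.56892102]
```

The jaw shift measures about 10 mm, so it is fully home. Handing in.

```bash
python3 -c "
from plant import bot
print(bot.close_job())"
```

```text
the job is handed in; nothing more can be done
None
```

The test block is free, and I handed the job in at about 14 s of the 48 s; the hand-in gives no verdict.

- **Cam lever:** I swung it with closed fingertips from about 0.28 rad to about 3.12 rad by the arm's pose. The force readings were at most about 5 N. From the picture the angle came out at 3.17 to 3.20 rad, so the two estimates differ by up to 0.08 rad. Both are above the required 2.85 and below the stop at 3.3.
- **Sliding jaw:** I pushed it forward until it stopped advancing and the force rose to about 12 N along the push and 8 N upward. From the before and after pictures its two screws moved 9.3 mm and 10.6 mm, against 10 mm expected. The 9.3 mm match was weak (score 0.67), and the required minimum is 8.5 mm.
- **Last picture:** the lever had not moved since I set it, and the block was lying in its nest. The spare, the loupe and the two look-alikes had not moved. The bottle and case were outside that picture, and the arm never went near them while low.
- **Arm:** it is well clear of everything, with the tool 257 mm up and about 1 N of residual force.

My clamp position read about 2.5 mm too far forward on the block and the jaw top. I found the jaw by touch, so this did not affect the result.

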